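# Fit the tongued cover on the filter bay of a bench unit

## Robot

A 6-joint arm with a two-finger parallel gripper is mounted at the origin on a cart in front of the work surface, level with it; the furniture and walls round the work are solid. World frame = base frame: x ahead of the robot, y to its left, z up, the work surface at z = 0. Lengths are in m, angles in rad, forces in N, time in s.
With the tool pointing down it reaches from about 0.35 to 0.975 m from the base axis. Payload 4.9 kg.
Tool frame: the origin (TCP) lies on the mounting face of the last link; the fingertips stand 173 mm ahead of it and the grasp point (between the pads) lies 155 mm ahead of it (tcp_to_grasp is the distance from the TCP to the grasp point, in m); z points along the fingers, y is the line along which they close (so a half turn about z gives the same grasp; the last joint's range is limited). The gripper opens to 85 mm and grips with 20 to 120 N. Pads are 22 mm wide; open, the fingers measure 114 mm over their backs; the gripper's body (76 mm by 85 mm) begins 54 mm behind the grasp point. The pads swing forward as they close: fully open they stand 13 mm farther back than shut.
Start: joints at [0.985, 0.053, 1.613, -0, 1.476, -0.119], TCP at [0.281, 0.558, 0.405] pointing down, gripper open.
Joint ranges: [-3.01, 3.01], [-1.01, 2.22], [0.06, 2.58], [-1.02, 4.17], [0.09, 2.62], [-3.14, 3.14]. Speed limits (rad/s): [2.57, 2.57, 3.14, 3.14, 3.14, 3.14].

## Interface

Orientations are given as a rotation vector (axis times angle).
In Python, from station import get_obs, get_image, calibration, finish_job, tcp_to_grasp gives the robot as it stands. The module is installed in compiled form; this text tells all that it offers.
- The arm moves only by the tool arm_command, never from a script. Its argument "plan" is a list that holds one entry, the list of rows, each a list of 6 numbers: the shift along the tool's x, y, z in cm, then the turn, a rotation vector about the tool's x, y, z in rad. A call has 1 to 12 rows; each row is the pose to reach, as a shift and turn from the pose commanded when the call began, along the tool's axes at that moment; what a row does not reach only later rows make up. A row lasts 1/12 s, in which the tool goes at most 41.7 mm and 7.16 degrees, less where a joint would pass 70% of its speed; a pose out of reach is approached as far as the arm can. A call with a gripper value outside its range is refused whole. "gripper" is the closure, from -1 (fully open) to 1 (shut), set as the call begins (left out, the last holds). The fingers move at their own pace and stop on an object; "force" is the grip in N (left out, the last holds). Time passes only in rows, so rows that repeat a pose let the fingers close. It gives the time, the measured TCP pose, the force, the opening and the grip force at its end, in the units of the state.
- get_obs(): the state, without advancing time (a new reading comes with each control period).
- get_image(name): name is "scene" or "top"; returns (picture, depth): 480x640x3 uint8, blue, green, red; 480x640 float32, m along the optical axis (not along the pixel's ray), 0 where there is no reading.
- calibration(name): a dict with "fx", "fy", "cx", "cy" (pixels), "dist" ([k1, k2, p1, p2, k3] as OpenCV has them; the pictures are not rectified), "pose" (4x4, takes a point from camera to world coordinates). Camera axes: x right, y up, looking along -z (the intrinsics and any distortion apply to the point x, -y, -z); pixel columns grow to the right and rows downward; lengths in m; the calibration is good to about 2 mm. A picture is of the moment at which its call begins. calibration takes no time and is no camera call.
- finish_job(): hands the job in; it is judged then, once.
The state is a dict: "t": time; "q": joint angles; "dq": joint speeds; "effort": joint torques, N m; "tool_pos": TCP position; "tool_rot": TCP orientation; "contact_force": force on the tool from outside, world axes, zero at the start; "wrist_torque": the same for the moment, N m; "opening": finger opening in m; "grip_force": force on a finger pad.
Only numpy, scipy, OpenCV 4.12 (cv2) and the standard library are available. Lean on these libraries where they do the work, as an engineer would, in place of code of your own. Each camera call takes 0.05 s, during which the arm holds its last target. There are 200 camera calls.

## Task

The filter bay on top of the low bench unit is open. Pick up its cover by the rib, angle the cover's tongue into the groove under the bay's lip and push it gently home against the rubber strip at the groove's end (about 5 to 10 N; more than 20 N would crush the strip), then lower the cover flat until the spring catch snaps out over its other edge, and let go. Do not slam it down, and leave the glassware standing where it is.

Things in the scene. Friction and masses are not known exactly. Their poses are not given: they have to be found in the camera images.
- unit: Low grey bench unit, 222 x 186 x 32 mm, fixed. Origin on the worktop under the bay's nominal middle; x points from the grooved side (towards the robot) to the catch side, y along the groove, z up. A dark steel bay frame 190 x 150 mm lies on it. Heights over the origin: bay floor, where the tongue slides and the closed cover rests, 40 mm; rim and lip top 52 mm, flush with the closed cover.
- groove (a point): Nominal place of the groove's end (face of the rubber strip) at floor height, mid-width: x = -76 mm on the unit. Groove 8 mm high, its lip overhangs 8 mm. The floor is whole for 44 mm from here along +x. TRUE PLACE: the frame is bolted through slots, up to 14 mm nearer or farther along x than this, differently each time; groove, lip, far wall and catch shift together. Find the end by feel.
- seal (a joint): Black rubber strip, 128 mm long, that forms the groove's end: 0 = relaxed, grows as the tongue presses it in along -x of the unit, 12 N for each mm. It is spoilt when pressed in by more than 1.8 mm (about 22 N).
- far_wall (a point): Nominal foot of the far wall's inner face, mid-width, at floor height: 156 mm along x from the groove's end (shifts with the frame by up to 14 mm), so a closed cover has 2 mm of play. The side cheeks stand 130 mm apart, 65 mm either side of the middle.
- cover: Loose aluminium cover, about 0.3 kg: plate 140 x 120 x 12 mm with a tongue 14 mm long, 5 mm thick, full width, level with the underside, along its -x edge (154 mm over all) and a grip rib on top. Origin: middle of the plate's underside without the tongue; z up. It lies flat on the worktop, rib up, tongue towards the robot. It enters the groove tilted 12 to 16 degrees, tongue down.
- cover_grip (a point): Middle of the cover's grey grip rib, where to grasp it with the fingers closing along the cover's x: 29 mm above the underside, 10 mm along -x from the cover's origin. The rib is 14 mm thick along x, 60 mm long along y and stands 34 mm above the plate. Axes as the cover's.
- cover_tongue (a point): Middle of the lower edge of the tongue's tip, 84 mm along -x from the cover's origin, level with the underside
- catch (a joint): Spring catch, black nose 40 mm wide in the far wall: 0 = sprung out 6 mm past the wall, 1.5 mm over the closed cover's top; to 0.014 m as it is pushed back along +x. About 2 N at rest, 5.5 N fully back. The descending cover edge pushes it back by the ramp on its top: 10 to 15 N down on the rib does it. Its guide rises to 70 mm above the worktop.
- vial: Small vial with black cap, 27 mm wide, 68 mm tall, standing behind the work; origin under its middle; to be left alone
- beaker: Small clear beaker, 55 mm wide, 71 mm tall, standing behind the work; origin under its middle; to be left alone
- flask: Volumetric flask, 62 mm wide, 138 mm tall, standing behind the work; origin under its middle; to be left alone

How it is judged:
On the way:
1. the tongue's tip is down on the bay's floor at the groove's side, the cover still tilted (x of cover_tongue in the frame of unit below -0.058 m and z of cover_tongue in the frame of unit between 0.037 and 0.044 m and angle between cover's own z axis and vertical above 0.1 rad), for 0.1 s.
At the end, for the whole second after the job is handed in: The cover lies flat in the bay (within 0.02 rad, its underside within 2 mm of the bay's floor), tongue under the lip, at rest and released, and the catch is sprung out over its edge (pushed back less than 2 mm) (z of cover in the frame of unit between 0.037 and 0.042 m and x of cover in the frame of unit between -0.01 and 0.028 m and angle between cover's own z axis and vertical below 0.02 rad and value of joint catch below 0.002 m and linear speed of cover below 0.01 m/s); the robot touches nothing.
It fails at once if the rubber strip at the groove's end is crushed by more than 1.8 mm (value of joint seal above 0.0018 m).
It fails at once if the cover is slammed or forced against the unit with more than 80 N while it is still tilted by more than 0.03 rad (contact force between cover and unit above 80 N and angle between cover's own z axis and vertical above 0.03 rad).
It fails at once if the vial, the beaker or the flask is moved by more than 20 mm (distance of any of vial, beaker, flask from where it was at the start of the episode above 0.02 m).
It also fails if it takes over 50 s, if anything falls off the work surface, if the arm or the gripper's body presses on something with over 40 N, if the wrist force passes 120 N, or if a joint passes its speed limit or range.

## Working session

There is one attempt and no reset: what is moved stays moved. The work goes in short steps, Python scripts to look and compute and a tool call to move; the robot and the scene stay as the last step left them, time stands still between calls to the robot, and variables do not carry over. Pictures are saved under pics/ and viewed, at most 10 in all, crops included, and the job is handed in when it is done.

Besides the shell and the picture viewer there is one more tool, called after "Request:" in YAML: its name, and indented under it one key for each argument. arm_command: Moves the arm, as the interface text tells. Its arguments: {"type":"object","properties":{"plan":{"type":"array"},"gripper":{"type":"number"},"force":{"type":"number"}},"required":["plan"]}

```bash
mkdir -p pics; cat > h.py <<'E'
import numpy as np, cv2
from station import *
from scipy.spatial.transform import Rotation as R
def load(n):
    im,d=get_image(n); return im,d,calibration(n)
def cloud(d,c):
    h,w=d.shape; u,v=np.meshgrid(np.arange(w),np.arange(h))
    K=np.array([[c['fx'],0,c['cx']],[0,c['fy'],c['cy']],[0,0,1.]])
    p=cv2.undistortPoints(np.stack([u,v],-1).reshape(-1,1,2).astype(np.float64),K,np.array(c['dist'],float)).reshape(h,w,2)
    P=np.stack([p[...,0]*d,-p[...,1]*d,-d],-1); T=np.array(c['pose'])
    return P@T[:3,:3].T+T[:3,3]
E
python3 - <<'E'
from h import *
for n in('scene','top'):
    im,d,c=load(n); cv2.imwrite(f'pics/{n}0.png',im); np.savez(f'{n}0.npz',im=im,d=d,P=cloud(d,c))
    print(n,np.round(c['pose'],3).tolist(),c['fx'],c['dist'])
o=get_obs();print(o['t'],o['tool_pos'],R.from_rotvec(o['tool_rot']).as_matrix().round(3).tolist(),o['contact_force'],o['opening'],tcp_to_grasp)
E
```

```text
scene [[0.83, 0.401, -0.387, 0.302], [-0.557, 0.614, -0.559, -0.492], [0.014, 0.68, 0.733, 0.699], [0.0, 0.0, 0.0, 1.0]] 506.2931603484071 [-0.08148782  0.          0.          0.          0.        ]
top [[0.004, 0.983, -0.184, 0.477], [-1.0, -0.001, -0.028, -0.006], [-0.028, 0.184, 0.983, 0.899], [0.0, 0.0, 0.0, 1.0]] 484.43856416974637 [-0.03155304  0.          0.          0.          0.        ]
0.1 [0.28114058 0.55793823 0.40356416] [[-0.893, 0.45, -0.001], [0.45, 0.893, -0.002], [0.0, -0.002, -1.0]] [-0.02684244 -0.31856375  0.17201169] 0.08552800940590373 0.1547
```

View pics/scene0.png

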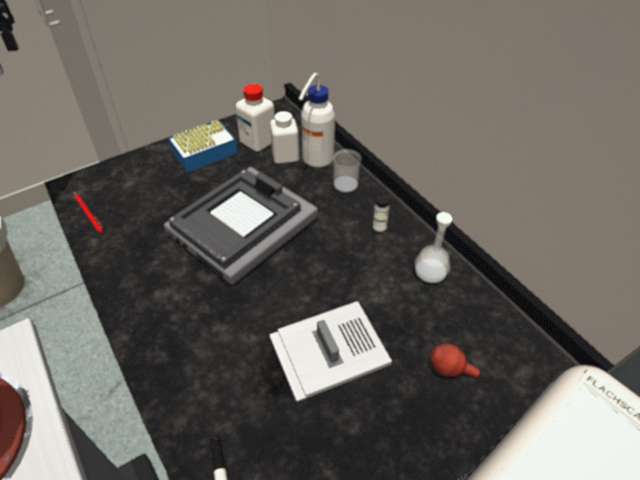

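View pics/top0.png

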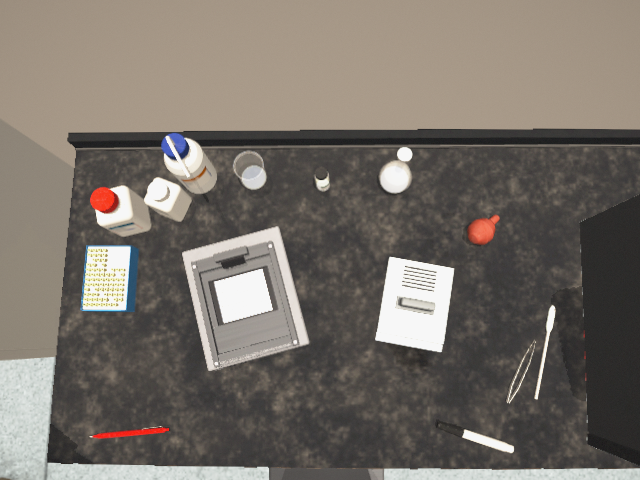

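The pictures show the unit at about (245,298) in the top view, with the catch at (232,258). The cover is at (415,305) with its rib at (416,305), and the glassware stands in the row behind at y≈175.

```bash
python3 - <<'E'
from h import *
z=np.load('top0.npz'); im,d,P=z['im'],z['d'],z['P']
hsv=cv2.cvtColor(im,cv2.COLOR_BGR2HSV)
def reg(m,x0,y0,x1,y1):
    k=np.zeros(m.shape,np.uint8);k[y0:y1,x0:x1]=1
    m=(m.astype(np.uint8)&k)
    n,l,s,_=cv2.connectedComponentsWithStats(m); i=1+np.argmax(s[1:,4]); return l==i
def rect(m,name):
    q=P[m]; r=cv2.minAreaRect((q[:,:2]*1000).astype(np.float32))
    print(name,len(q),np.round(r[0],1),np.round(r[1],1),round(r[2],2),'z',np.percentile(q[:,2],[5,50,95]).round(4)); return r
# table plane check
print('table z',np.median(P[380:420,330:400,2]))
Z=P[...,2]
rect(reg((Z>.022)&(Z<.1),170,215,320,385),'unit h>22')
rect(reg((Z>.042)&(Z<.1),170,215,320,385),'frame h>42')
rect(reg((Z>.006)&(Z<.1),365,245,465,360),'cover')
rect(reg((Z>.0085)&(Z<.1),365,245,465,360),'cover>8.5')
m=reg((Z>.03)&(Z<.1),365,245,465,360);r=rect(m,'rib'); print(P[m].mean(0))
m=reg((Z>.06)&(Z<.1),170,215,320,385);r=rect(m,'catch'); print(P[m].mean(0))
c=np.hstack([im[220:385,170:325],im[235:400,350:480]]);cv2.imwrite('pics/c1.png',cv2.resize(c,None,fx=2.8,fy=2.8,interpolation=cv2.INTER_CUBIC))
E
```

```text
table z -0.0006986304032793322
unit h>22 12711 [546.4 145.3] [224.7 187.1] 15.5 z [0.0306 0.0396 0.0549]
frame h>42 3393 [535.6 142.1] [191.  150.8] 15.53 z [0.0468 0.0526 0.07  ]
cover 5139 [ 537.1 -163.9] [119.  154.9] 79.52 z [0.0094 0.0125 0.0429]
cover>8.5 5018 [ 543.6 -165.1] [119.  141.7] 79.53 z [0.0098 0.0125 0.0432]
rib 295 [ 534.1 -162.8] [58.  14.3] 78.98 z [0.0377 0.0455 0.0481]
[ 0.53365875 -0.16221959  0.04483145]
catch 451 [613.4 163.5] [26.5 60.6] 15.65 z [0.0623 0.0692 0.0722]
[0.61460359 0.16331546 0.06848465]
```

View pics/c1.png

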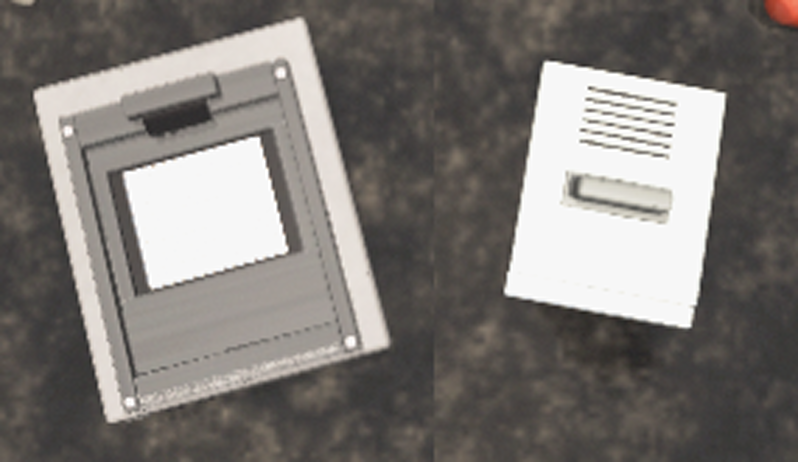

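The crop shows the frame sitting towards the robot on the unit: its lip line runs (137,375)–(337,322) and the catch is at (180,110). The cover's tongue faces the robot. I'll get the frame offset from the depth profile and work out the approach.

```bash
cat >> h.py <<'E'
U0=np.array([.5464,.1453,0]); UA=np.radians(15.5)
def Rt(a,tilt=0):
    B=np.array([[-np.sin(a),np.cos(a),0],[np.cos(a),np.sin(a),0],[0,0,-1.]])
    ax=np.array([-np.sin(a),np.cos(a),0])  # y axis; -tilt lifts +x side
    return R.from_rotvec(-tilt*ax).as_matrix()@B
def goto(g,M):
    o=get_obs();p=np.array(o['tool_pos']);C=R.from_rotvec(o['tool_rot']).as_matrix()
    t=np.array(g)-tcp_to_grasp*M[:,2]
    print('t',round(o['t'],2),'shift cm',(C.T@(t-p)*100).round(2),'turn',R.from_matrix(C.T@M).as_rotvec().round(3),'dist',np.linalg.norm(t-p).round(3))
E
python3 - <<'E'
from h import *
z=np.load('top0.npz'); P=z['P'].reshape(-1,3)
A=np.array([[np.cos(UA),-np.sin(UA)],[np.sin(UA),np.cos(UA)]])
L=(P[:,:2]-U0[:2])@A*1000
for lo,hi in((-50,-30),(30,50)):
    s=(L[:,1]>lo)&(L[:,1]<hi)
    for x in list(range(-116,-62,3))+list(range(56,98,3)):
        k=s&(abs(L[:,0]-x)<1.5); print(x,(np.median(P[k,2])*1000).round(1) if k.any() else '-',end='; ')
    print()
goto([.534,-.163,.13],Rt(np.radians(-10.5)))
goto([.534,-.163,.032],Rt(np.radians(-10.5)))
E
```

```text
-116 -0.5; -113 -1.0; -110 29.1; -107 33.0; -104 52.7; -101 51.9; -98 52.6; -95 52.7; -92 52.1; -89 52.1; -86 41.2; -83 40.3; -80 40.4; -77 40.6; -74 40.5; -71 40.3; -68 40.2; -65 40.6; 56 41.2; 59 40.1; 62 48.5; 65 52.2; 68 52.1; 71 52.3; 74 51.8; 77 52.2; 80 52.7; 83 52.0; 86 -; 89 32.7; 92 32.3; 95 32.0; 
-116 -0.0; -113 -0.3; -110 30.2; -107 33.8; -104 52.5; -101 51.8; -98 52.1; -95 53.2; -92 53.2; -89 52.6; -86 41.3; -83 40.6; -80 40.0; -77 39.8; -74 39.5; -71 40.7; -68 40.5; -65 39.1; 56 41.3; 59 40.4; 62 46.9; 65 52.9; 68 52.8; 71 52.3; 74 53.1; 77 52.7; 80 52.9; 83 52.3; 86 -; 89 33.8; 92 33.4; 95 32.6; 
t 0.1 shift cm [-55.03 -52.98  11.98] turn [-2.000e-03  1.000e-03  1.287e+00] dist 0.773
t 0.1 shift cm [-55.03 -52.96  21.78] turn [-2.000e-03  1.000e-03  1.287e+00] dist 0.794
```

Request:
arm_command:
  plan:
    - [[-55.0,-53.0,12.0,0,0,1.287],[-55.0,-53.0,12.0,0,0,1.287],[-55.0,-53.0,12.0,0,0,1.287],[-55.0,-53.0,12.0,0,0,1.287],[-55.0,-53.0,12.0,0,0,1.287],[-55.0,-53.0,12.0,0,0,1.287],[-55.0,-53.0,12.0,0,0,1.287],[-55.0,-53.0,12.0,0,0,1.287],[-55.0,-53.0,12.0,0,0,1.287],[-55.0,-53.0,12.0,0,0,1.287],[-55.0,-53.0,12.0,0,0,1.287],[-55.0,-53.0,12.0,0,0,1.287]]
  gripper: -0.2
  force: 60

```text
t: 1.1
tool_pos: [0.4445, 0.09, 0.3266]
tool_rot: [2.416, 2.007, 0.0]
contact_force: [1.2, 0.6, -0.5]
opening: 0.0515
grip_force: 0.0
```

```bash
python3 -c "
from h import *
goto([.534,-.163,.10],Rt(np.radians(-10.5)));print(get_obs()['opening'])"
```

```text
t 1.1 shift cm [-23.23  13.43   7.19] turn [ 0.    -0.    -0.001] dist 0.278
0.05149029593511724
```

Request:
arm_command:
  plan:
    - [[-23.2,13.4,7.2,0,0,0],[-23.2,13.4,7.2,0,0,0],[-23.2,13.4,7.2,0,0,0],[-23.2,13.4,7.2,0,0,0],[-23.2,13.4,7.2,0,0,0],[-23.2,13.4,7.2,0,0,0],[-23.2,13.4,7.2,0,0,0],[-23.2,13.4,7.2,0,0,0],[-23.2,13.4,7.2,0,0,0],[-23.2,13.4,7.2,0,0,0]]

```text
t: 1.93
tool_pos: [0.5339, -0.1602, 0.2546]
tool_rot: [-2.414, -2.008, 0.0]
contact_force: [0.4, 0.3, 0.1]
opening: 0.0512
grip_force: 0.0
```

```bash
python3 -c "
from h import *
goto([.534,-.163,.032],Rt(np.radians(-10.5)))"
```

```text
t 1.93 shift cm [-0.28  0.07  6.79] turn [-0.001 -0.001  0.   ] dist 0.068
```

Request:
arm_command:
  plan:
    - [[-0.3,0.1,3,0,0,0],[-0.3,0.1,5.5,0,0,0],[-0.3,0.1,6.5,0,0,0],[-0.3,0.1,6.8,0,0,0],[-0.3,0.1,6.8,0,0,0]]

```text
t: 2.35
tool_pos: [0.5343, -0.1627, 0.1867]
tool_rot: [-2.413, -2.01, 0.001]
contact_force: [0.0, -0.0, 1.0]
opening: 0.0511
grip_force: 0.0
```

Request:
arm_command:
  plan:
    - [[0,0,0,0,0,0],[0,0,0,0,0,0],[0,0,0,0,0,0],[0,0,0,0,0,0],[0,0,0,0,0,0],[0,0,0,0,0,0]]
  gripper: 1
  force: 80

```text
t: 2.85
tool_pos: [0.5353, -0.1639, 0.189]
tool_rot: [2.414, 2.008, 0.001]
contact_force: [-2.4, 0.8, 6.8]
opening: 0.0128
grip_force: 80.4
```

```bash
python3 -c "
from h import *
o=get_obs();print(o['opening'],o['grip_force'],o['contact_force'])
goto([.534,-.163,.032],Rt(np.radians(-10.5)))"
```

```text
0.012817348491181955 80.41228652000427 [-2.42012873  0.77611688  6.80970481]
t 2.85 shift cm [ 0.07 -0.15  0.23] turn [0.002 0.    0.   ] dist 0.003
```

Request:
arm_command:
  plan:
    - [[0,0,-1.5,0,0,0],[0,0,-5,0,0,0],[0,0,-9,0,0,0],[0,0,-13,0,0,0],[0,0,-13,0,0,0],[0,0,-13,0,0,0]]

```text
t: 3.35
tool_pos: [0.5354, -0.164, 0.3205]
tool_rot: [2.411, 2.005, 0.005]
contact_force: [-1.1, -0.1, -3.9]
opening: 0.0128
grip_force: 79.0
```

```bash
cat >> h.py <<'E'
def cover_in_tool():
    o=get_obs();p=np.array(o['tool_pos']);C=R.from_rotvec(o['tool_rot']).as_matrix()
    im,d,c=load('top');P=cloud(d,c).reshape(-1,3);I=im.reshape(-1,3)
    Q=(P-p)@C   # tool frame
    k=(Q[:,2]>.155)&(Q[:,2]<.185)&(abs(Q[:,0])<.07)&(abs(Q[:,1])<.10)&(I.min(1)>150)
    Q=Q[k]; A=np.c_[Q[:,:2],np.ones(len(Q))]
    for _ in range(3):
        s=np.linalg.lstsq(A,Q[:,2],rcond=None)[0]; r=abs(A@s-Q[:,2])<.003; A,Q=A[r],Q[r]
    print('n',len(Q),'plate-top z=%.4f slope x %.4f y %.4f'%(s[2],s[0],s[1]),'rect',cv2.minAreaRect((Q[:,:2]*1000).astype(np.float32)),'ymin/max',Q[:,1].min(),Q[:,1].max(),o['contact_force'].__repr__())
def tip_goto(xb,z,tilt,h=.034,yb=0):
    M=Rt(UA,tilt); X=M[:,1]; Z=-M[:,2]
    e=np.array([np.cos(UA),np.sin(UA),0]); f=np.array([-np.sin(UA),np.cos(UA),0])
    goto(U0+e*xb+f*yb+np.array([0,0,z])+.074*X+h*Z,M)
E
python3 -c "
from h import *
cover_in_tool(); tip_goto(-.077,.12,0.25); tip_goto(-.077,.05,0.25)"
```

```text
n 1975 plate-top z=0.1770 slope x -0.0025 y -0.0049 rect ((0.108154296875, 5.6563720703125), (120.11953735351562, 150.42013549804688), 0.06286224722862244) ymin/max -0.06958553895213486 0.08090605649021798 array([-1.07121701, -0.11078017, -3.94001728])
t 3.4 shift cm [28.31 -9.12 -0.4 ] turn [-0.245  0.057 -0.451] dist 0.297
t 3.4 shift cm [28.32 -9.13  6.6 ] turn [-0.245  0.057 -0.451] dist 0.305
```

Request:
arm_command:
  plan:
    - [[28.3,-9.1,-0.4,-0.245,0.057,-0.451],[28.3,-9.1,-0.4,-0.245,0.057,-0.451],[28.3,-9.1,-0.4,-0.245,0.057,-0.451],[28.3,-9.1,-0.4,-0.245,0.057,-0.451],[28.3,-9.1,-0.4,-0.245,0.057,-0.451],[28.3,-9.1,-0.4,-0.245,0.057,-0.451],[28.3,-9.1,-0.4,-0.245,0.057,-0.451],[28.3,-9.1,-0.4,-0.245,0.057,-0.451],[28.3,-9.1,-0.4,-0.245,0.057,-0.451],[28.3,-9.1,-0.4,-0.245,0.057,-0.451],[28.3,-9.1,-0.4,-0.245,0.057,-0.451],[28.3,-9.1,-0.4,-0.245,0.057,-0.451]]

```text
t: 4.4
tool_pos: [0.4968, 0.1297, 0.3201]
tool_rot: [1.805, 2.368, 0.295]
contact_force: [0.5, -0.3, -4.1]
opening: 0.0128
grip_force: 79.2
```

```bash
python3 -c "
from h import *
cover_in_tool(); tip_goto(-.077,.06,0.25); tip_goto(-.077,.045,0.25)"
```

```text
n 3231 plate-top z=0.1768 slope x -0.0009 y -0.0011 rect ((-0.18678665161132812, 10.729278564453125), (120.72380065917969, 140.07655334472656), 0.03199350833892822) ymin/max -0.059334634368996796 0.08074293376497543 array([ 0.5354213 , -0.28099976, -4.12850839])
t 4.45 shift cm [ 0.17 -1.47  5.75] turn [-0.002  0.    -0.003] dist 0.059
t 4.45 shift cm [ 0.17 -1.84  7.2 ] turn [-0.002  0.    -0.003] dist 0.074
```

Request:
arm_command:
  plan:
    - [[0.2,-0.5,2,0,0,0],[0.2,-1,4,0,0,0],[0.2,-1.5,5.8,0,0,0],[0.2,-1.7,6.6,0,0,0],[0.2,-1.8,7.0,0,0,0],[0.2,-1.8,7.0,0,0,0],[0.2,-1.8,7.0,0,0,0]]

```text
t: 5.03
tool_pos: [0.4966, 0.1328, 0.2498]
tool_rot: [1.802, 2.367, 0.299]
contact_force: [-0.3, -0.0, -2.9]
opening: 0.0131
grip_force: 79.0
```

```bash
python3 -c "
from h import *
print(get_obs()['contact_force']); tip_goto(-.077,.04,0.25); tip_goto(-.096,.04,0.25)
im,_=get_image('scene');cv2.imwrite('pics/s2.png',cv2.resize(im[130:310,130:350],None,fx=3,fy=3))"
```

```text
[-3.49402053e-01 -2.10185068e-03 -2.93503650e+00]
t 5.03 shift cm [-0.12 -0.27  0.82] turn [ 0.001 -0.    -0.001] dist 0.009
t 5.03 shift cm [-0.13 -2.11  0.35] turn [ 0.001 -0.    -0.001] dist 0.021
```

View pics/s2.png

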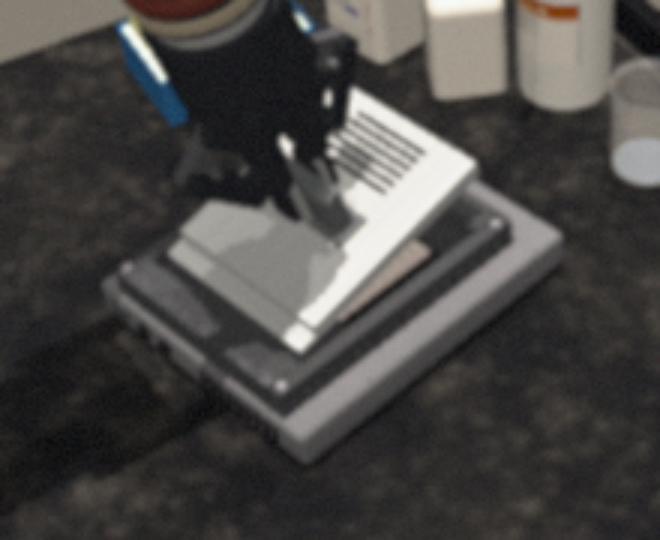

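The crop shows the cover tilted over the bay, centred between the cheeks. The tongue, about (180,250) to (300,345), is just clear of the lip, so I'll lower it to the floor.

Request:
arm_command:
  plan:
    - [[-0.1,-0.1,0.3,0,0,0],[-0.1,-0.2,0.6,0,0,0],[-0.1,-0.25,0.75,0,0,0],[-0.1,-0.27,0.82,0,0,0],[-0.1,-0.27,0.82,0,0,0]]

```text
t: 5.5
tool_pos: [0.4959, 0.132, 0.2409]
tool_rot: [1.801, 2.369, 0.298]
contact_force: [-1.7, 0.0, -0.5]
opening: 0.0129
grip_force: 79.9
```

```bash
python3 -c "
from h import *
print(get_obs()['contact_force'],get_obs()['wrist_torque']); tip_goto(-.077,.04,0.25); tip_goto(-.085,.04,0.25); tip_goto(-.090,.04,.25)"
```

```text
[-1.68012041  0.02746112 -0.50924861] [-0.20400759  0.6673882  -0.03719992]
t 5.5 shift cm [-0.07  0.03 -0.01] turn [-0. -0.  0.] dist 0.001
t 5.5 shift cm [-0.07 -0.75 -0.21] turn [-0. -0.  0.] dist 0.008
t 5.5 shift cm [-0.07 -1.23 -0.34] turn [-0. -0.  0.] dist 0.013
```

Request:
arm_command:
  plan:
    - [[-0.07,-0.2,-0.06,0,0,0],[-0.07,-0.4,-0.11,0,0,0],[-0.07,-0.6,-0.16,0,0,0],[-0.07,-0.75,-0.2,0,0,0],[-0.07,-0.85,-0.225,0,0,0],[-0.07,-0.95,-0.25,0,0,0],[-0.07,-1.05,-0.275,0,0,0],[-0.07,-1.05,-0.275,0,0,0]]

```text
t: 6.17
tool_pos: [0.4857, 0.1284, 0.241]
tool_rot: [1.801, 2.368, 0.299]
contact_force: [2.8, 0.5, 2.7]
opening: 0.0126
grip_force: 80.0
```

```bash
python3 -c "
from h import *
f=get_obs()['contact_force'];print(f,f[0]*np.cos(UA)+f[1]*np.sin(UA)); tip_goto(-.090,.04,0.25); tip_goto(-.096,.04,.25)"
```

```text
[2.81144511 0.46615504 2.70401577] 2.8337686443344228
t 6.17 shift cm [ 0.01 -0.19 -0.06] turn [ 0.001 -0.    -0.   ] dist 0.002
t 6.17 shift cm [ 0.01 -0.77 -0.21] turn [ 0.001 -0.    -0.   ] dist 0.008
```

Request:
arm_command:
  plan:
    - [[0,-0.1,-0.05,0,0,0],[0,-0.2,-0.075,0,0,0],[0,-0.3,-0.1,0,0,0],[0,-0.4,-0.13,0,0,0],[0,-0.4,-0.13,0,0,0],[0,-0.4,-0.13,0,0,0]]

```text
t: 6.67
tool_pos: [0.4815, 0.1273, 0.241]
tool_rot: [1.801, 2.369, 0.298]
contact_force: [3.8, 0.0, 3.5]
opening: 0.0127
grip_force: 80.1
```

```bash
python3 -c "
from h import *
f=get_obs()['contact_force'];print(f,f[0]*np.cos(UA)+f[1]*np.sin(UA)); tip_goto(-.090,.04,0.25); tip_goto(-.096,.04,.25)"
```

```text
[3.77761641 0.00868842 3.45319596] 3.642548095289336
t 6.67 shift cm [0.   0.24 0.04] turn [ 0. -0. -0.] dist 0.002
t 6.67 shift cm [ 0.   -0.34 -0.11] turn [ 0. -0. -0.] dist 0.004
```

Request:
arm_command:
  plan:
    - [[0,-0.1,-0.06,0,0,0],[0,-0.2,-0.09,0,0,0],[0,-0.2,-0.09,0,0,0],[0,-0.2,-0.09,0,0,0]]

```text
t: 7.0
tool_pos: [0.4795, 0.1267, 0.2411]
tool_rot: [1.801, 2.368, 0.299]
contact_force: [6.7, 0.4, 2.6]
opening: 0.013
grip_force: 79.8
```

```bash
python3 -c "
from h import *
f=get_obs()['contact_force'];print(f,f[0]*np.cos(UA)+f[1]*np.sin(UA)); tip_goto(-.096,.04,.25)"
```

```text
[6.7394494  0.3695352  2.61793382] 6.593092665646546
t 7.0 shift cm [ 0.   -0.15 -0.04] turn [ 0.001 -0.    -0.   ] dist 0.002
```

Request:
arm_command:
  plan:
    - [[0,-0.05,-0.015,0,0,0],[0,-0.1,-0.03,0,0,0],[0,-0.1,-0.03,0,0,0],[0,-0.1,-0.03,0,0,0]]

```text
t: 7.33
tool_pos: [0.4788, 0.1265, 0.2414]
tool_rot: [1.801, 2.366, 0.302]
contact_force: [8.0, 2.0, -0.3]
opening: 0.0129
grip_force: 79.4
```

```bash
python3 -c "
from h import *
f=get_obs()['contact_force'];print(f,f[0]*np.cos(UA)+f[1]*np.sin(UA)); tip_goto(-.096,.04,.25)"
```

```text
[ 7.95134356  1.99616626 -0.26162423] 8.195609028633308
t 7.33 shift cm [ 0.   -0.09  0.  ] turn [ 0.003 -0.    -0.001] dist 0.001
```

The tongue is seated against the seal at about 8 N. Next I'll work out the rotation about the tip.

```bash
python3 -c "
from h import *
for t in (.25,.21,.17,.13,.10,.07,.04,.02,0): print(t,end=' '); tip_goto(-.0952,.04,t)"
```

```text
0.25 t 7.33 shift cm [ 0.   -0.01  0.02] turn [ 0.003 -0.    -0.001] dist 0.0
0.21 t 7.33 shift cm [0.01 0.74 0.34] turn [ 0.043 -0.    -0.001] dist 0.008
0.17 t 7.33 shift cm [0.01 1.47 0.68] turn [ 0.083 -0.    -0.001] dist 0.016
0.13 t 7.33 shift cm [0.01 2.19 1.05] turn [ 0.123 -0.    -0.001] dist 0.024
0.1 t 7.33 shift cm [0.01 2.72 1.35] turn [ 0.153 -0.    -0.001] dist 0.03
0.07 t 7.33 shift cm [0.01 3.24 1.66] turn [ 0.183 -0.    -0.001] dist 0.036
0.04 t 7.33 shift cm [0.01 3.75 1.99] turn [ 0.213 -0.    -0.001] dist 0.043
0.02 t 7.33 shift cm [0.01 4.09 2.22] turn [ 0.233 -0.    -0.001] dist 0.047
0 t 7.33 shift cm [0.01 4.42 2.45] turn [ 0.253 -0.    -0.001] dist 0.051
```

Request:
arm_command:
  plan:
    - [[0,0.37,0.17,0.023,0,0],[0,0.74,0.34,0.043,0,0],[0,1.1,0.51,0.063,0,0],[0,1.47,0.68,0.083,0,0],[0,1.83,0.86,0.103,0,0],[0,2.19,1.05,0.123,0,0],[0,2.19,1.05,0.123,0,0]]

```text
t: 7.92
tool_pos: [0.5023, 0.133, 0.2367]
tool_rot: [1.853, 2.435, 0.157]
contact_force: [6.1, 1.7, 1.9]
opening: 0.0128
grip_force: 80.1
```

```bash
python3 -c "
from h import *
f=get_obs()['contact_force'];print(f,f[0]*np.cos(UA)+f[1]*np.sin(UA),get_obs()['wrist_torque'])
for t in (.13,.10,.08,.07,.06,.04,.02,0): print(t,end=' '); tip_goto(-.0952,.04,t)"
```

```text
[6.05084338 1.72860862 1.92385463] 6.29272751312724 [ 0.23339341 -0.98169446 -0.03155067]
0.13 t 7.92 shift cm [ 0.01 -0.05 -0.  ] turn [-0.001 -0.    -0.   ] dist 0.001
0.1 t 7.92 shift cm [0.01 0.51 0.23] turn [ 0.029 -0.    -0.   ] dist 0.006
0.08 t 7.92 shift cm [0.01 0.88 0.39] turn [ 0.049 -0.    -0.   ] dist 0.01
0.07 t 7.92 shift cm [0.01 1.07 0.47] turn [ 0.059 -0.    -0.   ] dist 0.012
0.06 t 7.92 shift cm [0.01 1.25 0.56] turn [ 0.069 -0.    -0.   ] dist 0.014
0.04 t 7.92 shift cm [0.01 1.62 0.74] turn [ 0.089 -0.    -0.   ] dist 0.018
0.02 t 7.92 shift cm [0.01 1.98 0.92] turn [ 0.109 -0.    -0.   ] dist 0.022
0 t 7.92 shift cm [0.01 2.33 1.11] turn [ 0.129 -0.    -0.   ] dist 0.026
```

Request:
arm_command:
  plan:
    - [[0,0.22,0.1,0.014,0,0],[0,0.48,0.23,0.029,0,0],[0,0.85,0.39,0.049,0,0],[0,1.04,0.47,0.059,0,0],[0,1.22,0.56,0.069,0,0],[0,1.22,0.56,0.069,0,0]]

```text
t: 8.42
tool_pos: [0.5146, 0.1364, 0.2329]
tool_rot: [1.88, 2.47, 0.075]
contact_force: [7.1, 2.2, 2.5]
opening: 0.013
grip_force: 80.1
```

```bash
python3 -c "
from h import *
f=get_obs()['contact_force'];print(f,f[0]*np.cos(UA)+f[1]*np.sin(UA),get_obs()['wrist_torque'])
for t in (.06,.04,.02,0): print(t,end=' '); tip_goto(-.0950,.04,t)"
```

```text
[7.13174428 2.17629336 2.48220697] 7.4539550764252205 [ 0.24715373 -0.95267801 -0.09466379]
0.06 t 8.42 shift cm [0.01 0.06 0.01] turn [ 0.001 -0.    -0.   ] dist 0.001
0.04 t 8.42 shift cm [0.01 0.43 0.17] turn [ 0.021 -0.    -0.   ] dist 0.005
0.02 t 8.42 shift cm [0.01 0.81 0.33] turn [ 0.041 -0.    -0.   ] dist 0.009
0 t 8.42 shift cm [0.01 1.18 0.49] turn [ 0.061 -0.    -0.   ] dist 0.013
```

Request:
arm_command:
  plan:
    - [[0,0.2,0.1,0.011,0,0],[0,0.41,0.18,0.021,0,0],[0,0.6,0.27,0.031,0,0],[0,0.8,0.36,0.041,0,0],[0,0.8,0.36,0.041,0,0]]

```text
t: 8.83
tool_pos: [0.5223, 0.1385, 0.23]
tool_rot: [1.895, 2.491, 0.024]
contact_force: [5.4, 0.8, 4.9]
opening: 0.0127
grip_force: 80.4
```

```bash
python3 -c "
from h import *
f=get_obs()['contact_force'];print(f,f[0]*np.cos(UA)+f[1]*np.sin(UA),get_obs()['wrist_torque'])
for t in (.06,.04,.02,0): print(t,end=' '); tip_goto(-.0950,.04,t)"
```

```text
[5.43984802 0.78478137 4.89823687] 5.451726909919419 [ 0.10423547 -0.60238912 -0.06352692]
0.06 t 8.83 shift cm [ 0.01 -0.74 -0.3 ] turn [-0.041 -0.    -0.   ] dist 0.008
0.04 t 8.83 shift cm [ 0.01 -0.36 -0.16] turn [-0.021 -0.    -0.   ] dist 0.004
0.02 t 8.83 shift cm [ 0.01  0.02 -0.02] turn [-0.001 -0.    -0.   ] dist 0.0
0 t 8.83 shift cm [0.01 0.4  0.13] turn [ 0.019 -0.    -0.   ] dist 0.004
```

Request:
arm_command:
  plan:
    - [[0,0.13,0.08,0.007,0,0],[0,0.26,0.15,0.014,0,0],[0,0.36,0.22,0.019,0,0],[0,0.36,0.3,0.021,0,0],[0,0.36,0.3,0.021,0,0]]

```text
t: 9.25
tool_pos: [0.526, 0.1396, 0.2289]
tool_rot: [-1.901, -2.499, 0.003]
contact_force: [-1.6, -0.0, 15.5]
opening: 0.013
grip_force: 82.2
```

```bash
python3 -c "
from h import *
f=get_obs()['contact_force'];print(f,f[0]*np.cos(UA)+f[1]*np.sin(UA),get_obs()['wrist_torque'])
for t in (0,): print(t,end=' '); tip_goto(-.0950,.04,t)
cover_in_tool()
im,d,c=load('top');P=cloud(d,c);Z=P[...,2]
L=(P[...,:2]-U0[:2])@np.array([[np.cos(UA),-np.sin(UA)],[np.sin(UA),np.cos(UA)]])*1000
for x in range(-100,86,6):
  k=(abs(L[...,0]-x)<2)&(abs(L[...,1]+42)<8);print(x,(np.median(Z[k])*1000).round(1) if k.any() else '-',end='; ')
cv2.imwrite('pics/t3.png',cv2.resize(im[220:385,160:325],None,fx=3.5,fy=3.5,interpolation=cv2.INTER_CUBIC))"
```

```text
[-1.64408574e+00 -1.51822597e-02  1.55207580e+01] -1.5883483737366844 [ 0.03892576 -0.02929347 -0.10090957]
0 t 9.25 shift cm [0.01 0.02 0.02] turn [-0.002 -0.    -0.   ] dist 0.0
n 1937 plate-top z=0.1763 slope x -0.0056 y -0.0098 rect ((-0.6414794921875, 7.9462738037109375), (138.7754669189453, 185.0733184814453), 0.5835936069488525) ymin/max -0.0848894275889119 0.09994119443995661 array([-1.64408574e+00, -1.51822597e-02,  1.55207580e+01])
-100 395.2; -94 392.7; -88 395.9; -82 393.8; -76 394.9; -70 397.2; -64 394.6; -58 392.3; -52 390.5; -46 387.9; -40 385.2; -34 378.0; -28 375.2; -22 374.2; -16 373.1; -10 370.9; -4 367.7; 2 362.2; 8 354.2; 14 53.9; 20 51.8; 26 52.3; 32 52.8; 38 52.3; 44 52.3; 50 52.3; 56 51.9; 62 50.9; 68 52.7; 74 51.3; 80 51.9;
```

View pics/t3.png

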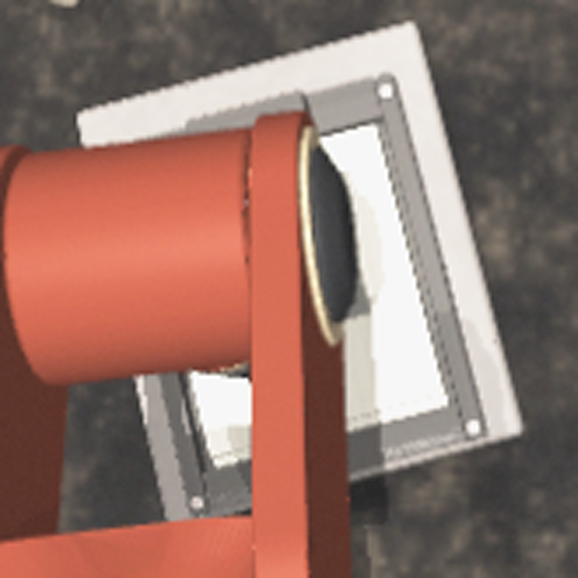

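The crop shows the cover flush in the bay, with the depth reading 52 mm right up to the far edge. I'll press a little more to be sure of the catch, then relax, release and check.

Request:
arm_command:
  plan:
    - [[0,0,0.15,0,0,0],[0,0,0.3,0,0,0],[0,0,0.3,0,0,0],[0,0,0,0,0,0],[0,0,-0.3,0,0,0],[0,0,-0.3,0,0,0]]

```text
t: 9.85
tool_pos: [0.5254, 0.1394, 0.2291]
tool_rot: [-1.902, -2.5, -0.0]
contact_force: [9.8, 2.1, -1.8]
opening: 0.0127
grip_force: 79.8
```

Request:
arm_command:
  plan:
    - [[0,0,0,0,0,0],[0,0,0,0,0,0],[0,0,0,0,0,0],[0,0,0,0,0,0]]
  gripper: -0.2

```text
t: 10.18
tool_pos: [0.524, 0.1393, 0.2278]
tool_rot: [-1.898, -2.496, 0.009]
contact_force: [0.2, -0.1, -0.1]
opening: 0.0513
grip_force: 0.0
```

Retract straight up, then aside towards the robot.

Request:
arm_command:
  plan:
    - [[0,0,-2,0,0,0],[0,0,-6,0,0,0],[0,0,-10,0,0,0],[0,0,-14,0,0,0],[0,0,-18,0,0,0],[-4,0,-18,0,0,0],[-8,0,-18,0,0,0],[-12,0,-18,0,0,0],[-16,0,-18,0,0,0],[-20,0,-18,0,0,0],[-24,0,-18,0,0,0],[-24,0,-18,0,0,0]]

```text
t: 11.18
tool_pos: [0.5904, -0.0973, 0.4081]
tool_rot: [-1.908, -2.492, 0.01]
contact_force: [-0.6, 0.2, -0.0]
opening: 0.051
grip_force: 0.0
```

```bash
python3 -c "
from h import *
im,d,c=load('top');P=cloud(d,c);Z=P[...,2]
L=(P[...,:2]-U0[:2])@np.array([[np.cos(UA),-np.sin(UA)],[np.sin(UA),np.cos(UA)]])*1000
for y in (-42,0,42):
  for x in range(-90,80,4):
    k=(abs(L[...,0]-x)<2)&(abs(L[...,1]-y)<8);print(x,(np.median(Z[k])*1000).round(1) if k.any() else '-',end='; ')
  print()
cv2.imwrite('pics/t4.png',cv2.resize(im[220:385,160:325],None,fx=3.5,fy=3.5,interpolation=cv2.INTER_CUBIC))"
```

```text
-90 52.2; -86 46.7; -82 45.8; -78 52.6; -74 52.2; -70 51.9; -66 52.4; -62 51.9; -58 52.4; -54 52.4; -50 53.0; -46 53.2; -42 52.8; -38 51.7; -34 52.5; -30 52.8; -26 52.5; -22 53.1; -18 52.1; -14 52.5; -10 52.4; -6 52.3; -2 52.3; 2 52.6; 6 52.8; 10 52.5; 14 52.2; 18 52.1; 22 52.8; 26 52.1; 30 52.8; 34 52.6; 38 52.9; 42 51.7; 46 51.7; 50 52.2; 54 52.6; 58 52.6; 62 51.1; 66 52.7; 70 52.3; 74 52.9; 78 52.2; 
-90 52.7; -86 46.7; -82 45.8; -78 52.4; -74 52.5; -70 52.3; -66 52.6; -62 52.1; -58 53.1; -54 51.8; -50 52.4; -46 52.5; -42 52.5; -38 51.6; -34 52.4; -30 54.4; -26 82.3; -22 86.7; -18 86.2; -14 85.5; -10 53.2; -6 52.1; -2 52.3; 2 52.3; 6 52.1; 10 52.4; 14 52.2; 18 53.2; 22 52.0; 26 52.8; 30 52.3; 34 53.3; 38 52.9; 42 53.0; 46 53.4; 50 52.0; 54 52.8; 58 60.7; 62 68.1; 66 66.7; 70 69.2; 74 70.4; 78 70.0; 
-90 51.6; -86 47.2; -82 46.0; -78 52.6; -74 52.1; -70 52.0; -66 52.2; -62 52.7; -58 52.3; -54 52.2; -50 52.4; -46 52.9; -42 52.5; -38 52.9; -34 52.2; -30 52.9; -26 52.5; -22 52.6; -18 52.6; -14 52.7; -10 52.3; -6 52.5; -2 52.2; 2 52.0; 6 52.1; 10 52.4; 14 51.6; 18 52.3; 22 52.3; 26 52.7; 30 52.4; 34 52.0; 38 52.0; 42 52.3; 46 52.2; 50 52.5; 54 53.1; 58 51.7; 62 52.1; 66 51.6; 70 51.9; 74 53.0; 78 52.2;
```

View pics/t4.png

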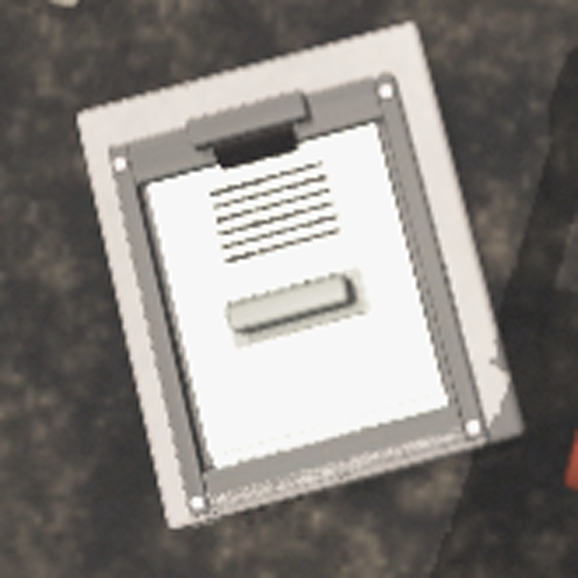

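The cover lies flat at 52 mm all over with its tongue under the lip, and the black nose at (258,148) stands out over the edge. The robot is clear, so I'll hand it in.

```bash
python3 -c "
from station import *
print(finish_job())"
```

```text
the job is handed in; nothing more can be done
None
```

The cover is closed: it lies flat with its tongue under the lip and the catch out over its edge, the seal was pushed at only about 8 N, and the job was handed in at about 11 s with the arm clear and no verdict returned.

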